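# Unlatch and open the cupcake carrier

## Task

Take the wooden dowel out of its stand, push it down through the orange-ringed hole in the top of the cupcake carrier to press in the spring latch behind it, and hold the latch pressed until the drawer springs ajar; press gently, the carrier must not be hit or loaded hard with the dowel. Then pull the drawer fully open by its handle and see that the dowel stands in its stand again, banded end up. Leave the loose cupcake, the jar and the bowl where they are.

Things in the scene. Friction and masses are not known exactly. Their poses are not given: they have to be found in the camera images.
- carrier: Cupcake carrier: a fixed white box 200 mm deep (x), 240 mm wide (y), 150 mm high, flat top 8 mm thick; origin at the centre of its underside, z up, its drawer slides out to -x. The dowel must not press on it (top, latch or drawer) with more than 20 N.
- hole (a point): Centre of the mouth, on the top surface, of the 15 mm round release hole with a flat orange ring; 65 mm behind the carrier's front edge, mid-width. Under it a red spring-loaded latch pad, 11 to 29 mm below the top surface (varies, not reported), moves straight down 10.5 mm to a hard stop: about 4 N at first touch, catch free after some 8 mm at 8 to 9 N, 10 N near the stop, then steep.
- drawer (a joint): How far the carrier's blue-fronted drawer (a tray with six cupcakes) has slid out, m: 0 closed and latched; about 0.018 once the latch lets go and a built-in spring has pushed it ajar (under 1 s, keep the latch pressed meanwhile); 0.11 fully open at its stop. It then stays where it is left and slides with about 2 N.
- handle (a point): Middle of the straight horizontal steel bar handle on the drawer's blue front, moving with the drawer: bar 110 mm long along this point's y, 11 mm thick, 118 mm above the bench (32 mm below the carrier's top), 35 mm in front of the drawer's front face. Its -x axis is the direction of pull. It can be gripped from above.
- dowel_center (a point): Centre (half-way up) of the loose wooden dowel, a plain round stick 12 mm in diameter and 150 mm long with a green band near its upper end; its z axis runs along the stick to the banded end. It stands upright in its stand at the start, with 110 mm of it above the stand.
- dowel_tip (a point): Centre of the dowel's lower end face (slightly chamfered), 75 mm from its centre.
- stand_mouth (a point): Centre of the mouth of the round hole (15 mm wide, 40 mm deep, blind) in the top of the dowel's stand, a fixed dark wooden block 75 x 75 x 50 mm; 50 mm above the bench, z up.
- cupcake: Bystander: a loose cupcake with pink icing, 60 mm wide, 63 mm high; origin at the centre of its underside. Leave it alone.
- jar: Bystander: a closed jar with a red cap, 60 mm wide, 90 mm high; origin at the centre of its underside. Leave it alone.
- bowl: Bystander: a small white bowl, 90 mm wide, 45 mm high; origin at the centre of its underside. Leave it alone.
Things that resemble listed ones, but are neither listed nor needed, are in the scene too. What is shaped like the part that bears stand_mouth but green is not meant.

How it is judged:
By the outcome, as a careful person would: the job done as asked, in the order asked, and still so for the second after the job is handed in, with the robot touching nothing.
It also fails if it takes over 72 s, if anything falls off the work surface, if the arm or the gripper's body presses on something with over 40 N, if the wrist force passes 120 N, or if a joint passes its speed limit or range.

## Robot

A 7-joint arm with a two-finger parallel gripper is mounted at the origin on the work surface. World frame = base frame: x ahead of the robot, y to its left, z up, the work surface at z = 0. Lengths are in m, angles in rad, forces in N, time in s.
With the tool pointing down it reaches from about 0.4 to 0.85 m from the base axis. Payload 10.4 kg.
Tool frame: the origin (TCP) lies at the very end of the fingers, on their centre line; the grasp point (between the pads) lies 19 mm behind it; z points along the fingers, y is the line along which they close (so a half turn about z gives the same grasp; the last joint's range is limited). The gripper opens to 87 mm and grips with 3 to 60 N. Pads are 19 mm wide; open, the fingers measure 117 mm over their backs; the gripper's body (75 mm by 190 mm) begins 51 mm behind the grasp point.
Start: joints at [1.146, 0.332, -0.065, 1.46, 0.022, 1.35, -0.088], TCP at [0.244, -0.575, 0.223] pointing down, gripper open.
Joint ranges: [-2.6, 2.6], [-0.5, 2.12], [-1.47, 1.34], [0.16, 2.42], [-1.27, 4.41], [0.06, 2.06], [-2.6, 2.6]. Speed limits (rad/s): [2.22, 2.22, 2.79, 2.79, 3.14, 3.14, 3.14].

## Interface

Orientations are given as a unit quaternion [x, y, z, w].
In Python, from bench import * gives the robot as it stands.
- The arm moves only by the tool step_arm, never from a script. Its arguments are lists of equal length, an entry for each row: "delta_pos": the shift along the world's x, y, z in units of 25 mm (1.0 is 25 mm), a list of three; "turn": the turn about the world's z in units of 0.12 rad (1.0 is 0.12 rad). In form: {"delta_pos": [[tx, ty, tz], ...], "turn": [turn, ...]}. A call has 1 to 12 rows; each row shifts and turns the commanded pose from where the row before left it; what a row does not reach is not made up. A row lasts 1/10 s, in which the tool goes at most 50 mm and 8.59 degrees, less where a joint would pass 70% of its speed; a pose out of reach is approached as far as the arm can. A call with a number of a shift or a turn outside -1 to 1 is refused whole. A call with a gripper value outside its range is refused whole. "grip" is the closure, from 0 (fully open) to 1 (shut), set as the call begins (left out, the last holds). The fingers move at their own pace and stop on an object; "newtons" is the grip in N (left out, the last holds). Time passes only in rows, so rows that do not move let the fingers close. It gives the time, the measured TCP pose, the force, the opening and the grip force at its end, in the units of the state.
- read_state(): the state, without advancing time (a new reading comes with each control period).
- camera(name): name is "side" or "top"; returns a dict with "image" (420x560x3 uint8, red, green, blue), "z_map" (420x560 float32, m along the optical axis (not along the pixel's ray), 0 where there is no reading), "mtx" (3x3 intrinsics, pixels), "view" (4x4, takes a point from world to camera coordinates). Camera axes: x right, y up, looking along -z (the intrinsics and any distortion apply to the point x, -y, -z); pixel columns grow to the right and rows downward; lengths in m; the calibration is good to about 2 mm. A picture is of the moment at which its call begins.
- close_job(): hands the job in; it is judged then, once.
The state is a dict: "time": time; "joint_positions": joint angles; "joint_vel": joint speeds; "joint_torque": joint torques, N m; "ee_pos": TCP position; "eef_rot": TCP orientation; "ft_force": force on the tool from outside, world axes, zero at the start; "torque": the same for the moment, N m; "width": finger opening in m; "grip_force": force on a finger pad.
Only numpy, scipy, OpenCV 4.12 (cv2) and the standard library are available. Lean on these libraries where they do the work, as an engineer would, in place of code of your own. Each camera call takes 0.05 s, during which the arm holds its last target. There are 200 camera calls.

## Working session

There is one attempt and no reset: what is moved stays moved. The work goes in short steps, Python scripts to look and compute and a tool call to move; the robot and the scene stay as the last step left them, time stands still between calls to the robot, and variables do not carry over. Pictures are saved under pics/ and viewed, at most 11 in all, crops included, and the job is handed in when it is done.

Besides the shell and the picture viewer there is one more tool, called after "Request:" as name([rows], argument=value, ...), one row to a line, values as JSON. step_arm: Moves the arm, as the interface text tells. Shifts and turns lie within -1 to 1; 1 stands for 25 mm of shift or 0.12 rad of turn. Its arguments: {"type":"object","properties":{"delta_pos":{"type":"array"},"turn":{"type":"array"},"grip":{"type":"number"},"newtons":{"type":"number"}},"required":["delta_pos","turn"]}

```bash
mkdir -p pics
cat > h.py <<'E'
from bench import *
import numpy as np, cv2
def cap(n):
    return camera(n)
def save(c,f,box=None,s=1):
    im=c["image"][:,:,::-1]
    if box: im=im[box[1]:box[3],box[0]:box[2]]
    cv2.imwrite("pics/"+f,cv2.resize(im,None,fx=s,fy=s,interpolation=cv2.INTER_CUBIC))
def ray(c,u,v):
    T=np.linalg.inv(c["view"]); K=c["mtx"]
    d=np.array([(u-K[0,2])/K[0,0],-(v-K[1,2])/K[1,1],-1.])
    return T[:3,3],T[:3,:3]@d
def onz(c,u,v,z):
    o,d=ray(c,u,v); return o+d*(z-o[2])/d[2]
def pt(c,u,v):
    o,d=ray(c,u,v); return o+d*c["z_map"][int(v),int(u)]
def proj(c,p):
    q=c["view"]@np.append(p,1); k=c["mtx"]@np.array([q[0],-q[1],-q[2]]); return k[:2]/k[2]
E
python3 - <<'E'
from h import *
for n in("top","side"):
    c=cap(n); save(c,n+"0.png"); print(n,c["mtx"].tolist(),np.linalg.inv(c["view"]).round(3).tolist(),[k for k in c])
s=read_state();print(s)
E
```

```text
top [[457.62847031004776, 0.0, 280.022099504697], [0.0, 457.62847031004776, 208.9796917956128], [0.0, 0.0, 1.0]] [[-0.025, 0.999, -0.03, 0.47], [-1.0, -0.025, -0.011, 0.104], [-0.012, 0.029, 0.999, 1.084], [0.0, 0.0, 0.0, 1.0]] ['image', 'z_map', 'mtx', 'view']
side [[493.48858039934163, 0.0, 281.82161693236867], [0.0, 493.48858039934163, 204.10698690058982], [0.0, 0.0, 1.0]] [[-0.997, 0.051, -0.054, 0.439], [-0.075, -0.705, 0.705, 0.965], [-0.002, 0.707, 0.707, 1.01], [0.0, 0.0, 0.0, 1.0]] ['image', 'z_map', 'mtx', 'view']
{'time': 0.1, 'joint_positions': array([ 1.14636667,  0.3327977 , -0.06470581,  1.46085618,  0.02161358,
        1.34993233, -0.08846601]), 'joint_vel': array([ 0.00129585, -0.00077611,  0.00262092, -0.00145138,  0.00024467,
       -0.00061646,  0.0005488 ]), 'joint_torque': array([ 1.16826748e-03, -6.24541640e+01,  2.42876523e-02, -3.90718639e+01,
       -6.17038552e-02,  3.66965029e-02,  1.64478533e-04]), 'ee_pos': array([ 0.24429413, -0.57488987,  0.22184094]), 'eef_rot': array([ 9.79878060e-01,  1.99596008e-01, -1.64374387e-04, -6.27617241e-04]), 'ft_force': array([-0.1039309 ,  0.46942702, -1.4206302 ]), 'torque': array([ 0.0044616 ,  0.01733653, -0.0348043 ]), 'grip_force': 0.0, 'width': 0.0870681305607556}
```

View pics/top0.png

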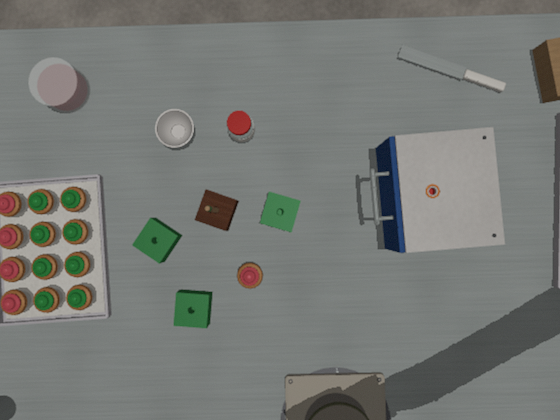

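View pics/side0.png

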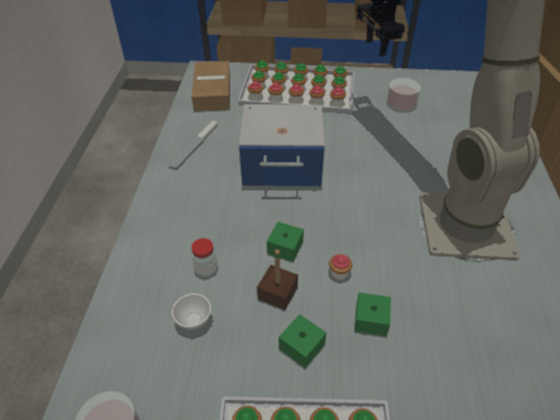

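The dowel stands in the brown block: top (212,209), side (278,285). The lookalikes are green blocks at top (280,211), (157,240) and (193,309). The ring is at top (432,191) and the handle at top (377,195), facing image-left (+y).

```bash
cat > m.py <<'E'
from h import *
def blob(c,lo,hi,box):
    hsv=cv2.cvtColor(c["image"],cv2.COLOR_RGB2HSV); m=cv2.inRange(hsv,lo,hi)
    k=np.zeros_like(m); k[box[1]:box[3],box[0]:box[2]]=1; return m*k
def cen(m):
    n,l,s,ce=cv2.connectedComponentsWithStats(m); i=1+np.argmax(s[1:,4]); return ce[i],s[i]
E
python3 - <<'E'
from m import *
t=cap("top"); s=cap("side")
for c,b,n in((t,(420,178,445,204),"top"),(s,(270,122,295,140),"side")):
    m=blob(c,(3,90,60),(22,255,255),b); ys,xs=np.nonzero(m); 
    e=cv2.fitEllipse(cv2.convexHull(np.c_[xs,ys].astype(np.int32))); print(n,"ring",e,onz(c,*e[0],.15))
# carrier white top
z=np.array([[pt(t,u,v) for u in range(360,520)] for v in range(110,265)])
m=((abs(z[:,:,2]-.15)<.008)).astype(np.uint8); n,l,st,ce=cv2.connectedComponentsWithStats(m); i=1+np.argmax(st[1:,4])
P=z[l==i]; r=cv2.minAreaRect((P[:,:2]*1000).astype(np.float32)); print("top",r,np.median(P[:,2]))
hm=(abs(z[:,:30,2]-.12)<.012); H=z[:,:30][hm]; print("handle",len(H),H.mean(0),cv2.minAreaRect((H[:,:2]*1000).astype(np.float32)))
a=save(t,"t1.png",(185,170,315,250),6); save(s,"s1.png",(240,215,320,315),6)
E
```

```text
top ring ((432.25970458984375, 190.6260528564453), (13.238977432250977, 13.662283897399902), 63.490909576416016) [ 0.52763816 -0.19695744  0.15      ]
side ring ((281.4958801269531, 130.66326904296875), (4.543694019317627, 9.189080238342285), 90.04207611083984) [ 0.52863423 -0.19260842  0.15      ]
top ((530.1004638671875, -226.6861114501953), (240.46282958984375, 214.57591247558594), 3.479452610015869) 0.14993284329753997
handle 481 [ 0.5393603  -0.09423099  0.12131614] ((552.0296630859375, -98.41891479492188), (178.69482421875, 41.792030334472656), 2.3073384761810303)
```

View pics/t1.png

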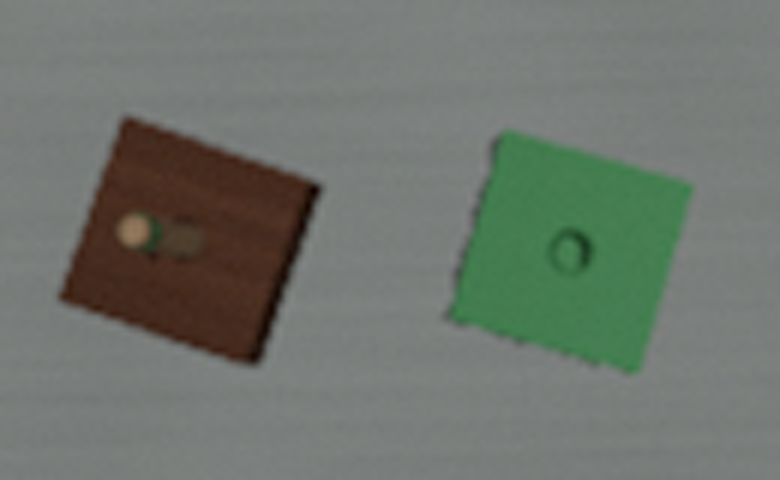

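View pics/s1.png

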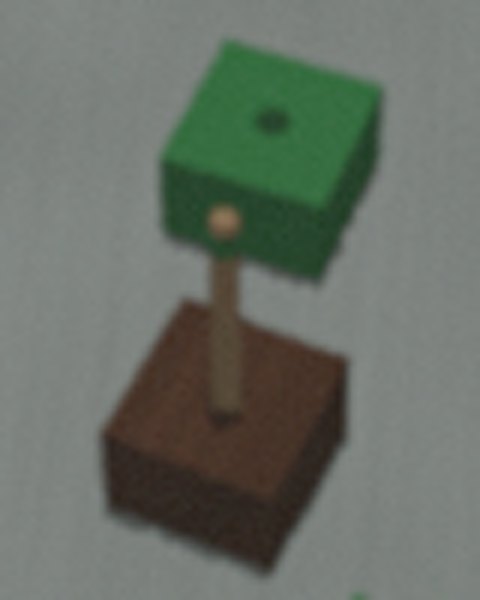

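The crops confirm it: the dowel with the green band stands in the brown block (dowel top at top-view pixel ≈ (207.5,208), side ≈ (277.5,252)). The block beside it is green and empty.

Run:
```python
from m import *
t=cap("top"); s=cap("side")
def tri(a,b):
    (o1,d1),(o2,d2)=ray(t,*a),ray(s,*b)
    d1/=np.linalg.norm(d1);d2/=np.linalg.norm(d2)
    k=np.linalg.lstsq(np.c_[d1,-d2],o2-o1,rcond=None)[0]
    p,q=o1+k[0]*d1,o2+k[1]*d2; return (p+q)/2,np.linalg.norm(p-q)
print("dowel top",tri((207.5,208.3),(277.5,252)),onz(t,207.5,208.3,.16),onz(s,277.5,252,.16))
print("entry side",onz(s,240+225/6,215+412/6,.05))
z=np.array([[pt(t,u,v) for u in range(185,250)] for v in range(180,240)])
m=(abs(z[:,:,2]-.05)<.006); P=z[m]; print(cv2.minAreaRect((P[:,:2]*1000).astype(np.float32)),np.median(P[:,2]))
print("ring z tri",tri((432.3,190.6),(281.5,130.7)))
for c,b in((t,(415,175,450,207)),(s,(265,120,300,140))):
    im=c["image"].astype(int); sub=(im[...,0]-im[...,2])[b[1]:b[3],b[0]:b[2]]
    w=np.where(sub>15,sub,0); yy,xx=np.mgrid[b[1]:b[3],b[0]:b[2]]
    u,v=(w*xx).sum()/w.sum(),(w*yy).sum()/w.sum(); print(u,v,(w>0).sum(),onz(c,u,v,.15), (np.ptp(xx[w>0]),np.ptp(yy[w>0])))
# handle in top & side: bright strip
```

```text
dowel top (array([0.50333296, 0.26162339, 0.1524195 ]), np.float64(0.0001433481638940819)) [0.50299437 0.26033283 0.16      ] [0.50283724 0.2678407  0.16      ]
entry side [0.50325998 0.27401776 0.05      ]
((504.7522277832031, 260.8177185058594), (75.7681655883789, 74.83513641357422), 69.1755599975586) 0.04986286774329807
ring z tri (array([ 0.52852016, -0.19847421,  0.14550255]), np.float64(0.0011097740660980099))
431.9318646588585 190.73294292619445 169 [ 0.52743761 -0.19628528  0.15      ] (np.int64(15), np.int64(15))
281.42485055508115 130.47011101622545 64 [ 0.52890921 -0.19352076  0.15      ] (np.int64(11), np.int64(7))
```

Request:
step_arm([
  [0,0,1],
  [0,0,1],
  [0,0.5,1],
  [0.2,1,0.8],
  [0.2,1,0.8],
  [0.3,1,0.4],
  [0.3,1,0],
  [0.3,1,0],
  [0.3,1,0],
  [0.3,1,0],
  [0.3,1,0],
  [0.3,1,0],
], turn=[0,0,0,-0.4,-0.4,-0.4,-0.4,-0.4,-0.4,-0.4,0,0], grip=0)

```text
time: 1.5
ee_pos: [0.3071, -0.3366, 0.3476]
eef_rot: [0.999, 0.033, 0.0, 0.0]
ft_force: [-0.0, 0.6, 1.4]
width: 0.0874
grip_force: 0.0
```

Request:
step_arm([
  [0.33,1,0],
  [0.33,1,0],
  [0.33,1,0],
  [0.33,1,0],
  [0.33,1,0],
  [0.33,1,0],
  [0.33,1,0],
  [0.33,1,0],
  [0.33,1,0],
  [0.33,1,0],
  [0.33,1,0],
  [0.33,1,0],
], turn=[0,0,0,0,0,0,0,0,0,0,0,0])

```text
time: 2.7
ee_pos: [0.4061, -0.0366, 0.3477]
eef_rot: [0.999, 0.033, 0.0, 0.0]
ft_force: [1.0, 0.3, -0.1]
width: 0.0868
grip_force: 0.0
```

Request:
step_arm([
  [0.33,1,0],
  [0.33,1,0],
  [0.33,1,0],
  [0.33,1,0],
  [0.33,1,0],
  [0.33,1,0],
  [0.33,1,-0.3],
  [0.33,1,-0.6],
  [0.33,1,-0.6],
  [0.33,1,-0.6],
  [0.33,1,-0.6],
  [0.24,0.98,0],
], turn=[0,0,0,0,0,0,0,0,0,0,0,0])

```text
time: 3.9
ee_pos: [0.5025, 0.262, 0.2778]
eef_rot: [0.999, 0.033, -0.001, 0.001]
ft_force: [0.4, -0.2, -0.2]
width: 0.0872
grip_force: 0.0
```

Request:
step_arm([
  [0,0,-0.6],
  [0,0,0],
  [0,0,0],
], turn=[0,0,0])

```text
time: 4.2
ee_pos: [0.5028, 0.2606, 0.265]
eef_rot: [0.999, 0.032, -0.0, 0.001]
ft_force: [0.5, -0.3, 0.6]
width: 0.0871
grip_force: 0.0
```

Run:
```python
from h import *
s=cap("side"); t=cap("top"); save(s,"s2.png",(220,130,340,310),3)
st=read_state(); print(st["ee_pos"],st["eef_rot"],proj(s,st["ee_pos"]))
```

```text
[0.50311406 0.26071968 0.26568846] [9.99485193e-01 3.20777674e-02 5.28605054e-04 2.93281457e-04] [277.21857749 216.86943787]
```

View pics/s2.png

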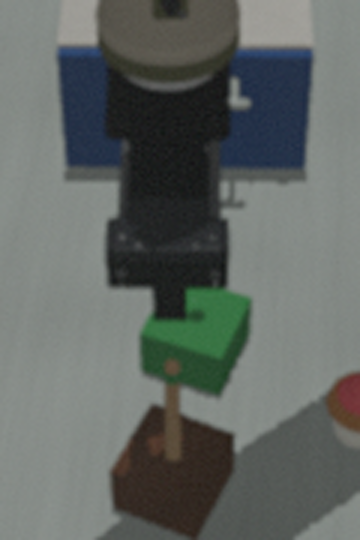

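The fingers' end is at crop (171,318), in line with the dowel top at (172,367), so I'll go down and grip.

Request:
step_arm([
  [0,0,-0.8],
  [0,0,-0.8],
  [0,0,-0.8],
  [0,0,-0.8],
  [0,0,-0.8],
  [0,0,-0.8],
  [0,0,-0.8],
  [0,0,-0.8],
  [0,0,0],
], turn=[0,0,0,0,0,0,0,0,0])

```text
time: 5.2
ee_pos: [0.502, 0.26, 0.1034]
eef_rot: [0.999, 0.032, -0.001, 0.001]
ft_force: [-0.3, 0.4, 0.7]
width: 0.0869
grip_force: 0.0
```

Request:
step_arm([
  [0,0,0],
  [0,0,0],
  [0,0,0],
  [0,0,0],
  [0,0,0],
  [0,0,0],
  [0,0,0],
  [0,0,0],
  [0,0,0],
  [0,0,0],
], turn=[0,0,0,0,0,0,0,0,0,0], grip=1, newtons=30)

```text
time: 6.2
ee_pos: [0.5027, 0.2618, 0.105]
eef_rot: [0.999, 0.033, -0.0, 0.0]
ft_force: [0.0, -0.1, 0.3]
width: 0.015
grip_force: 0.0
```

Request:
step_arm([
  [0,0,0],
  [0,0,0],
  [0,0,0],
  [0,0,0],
  [0,0,0],
], turn=[0,0,0,0,0])

```text
time: 6.7
ee_pos: [0.5027, 0.2618, 0.1051]
eef_rot: [0.999, 0.033, 0.0, 0.0]
ft_force: [-0.3, -0.3, -0.0]
width: 0.0116
grip_force: 30.0
```

Request:
step_arm([
  [0,0,0.5],
  [0,0,1],
  [0,0,1],
  [0,0,1],
  [0,0,1],
  [0,0,1],
  [0,-0.5,1],
  [0,-0.8,0.8],
  [0,-0.9,0.7],
  [0,-0.9,0],
  [0,-0.9,0],
  [0,-0.9,0],
], turn=[0,0,0,0,0,0,0,0,0,0,0,0])

```text
time: 7.9
ee_pos: [0.5025, 0.1387, 0.3062]
eef_rot: [0.999, 0.033, 0.001, 0.0]
ft_force: [0.4, -0.8, -0.6]
width: 0.011
grip_force: 30.0
```

Request:
step_arm([
  [0.1,-1,0],
  [0.1,-1,0],
  [0.1,-1,0],
  [0.1,-1,0],
  [0.1,-1,0],
  [0.1,-1,0],
  [0.1,-1,0],
  [0.1,-1,0],
  [0.1,-1,0],
  [0.1,-1,0],
  [0,-1,0],
  [0,-1,0],
], turn=[0,0,0,0,0,0,0,0,0,0,0,0])

```text
time: 9.1
ee_pos: [0.5277, -0.1614, 0.3061]
eef_rot: [0.999, 0.033, 0.0, 0.0]
ft_force: [1.3, 0.3, -1.1]
width: 0.011
grip_force: 30.0
```

Request:
step_arm([
  [0,-0.9,0],
  [0,-0.55,-0.4],
  [0,0,-0.4],
  [0,0,-0.4],
  [0,0,0],
  [0,0,0],
  [0,0,0],
], turn=[0,0,0,0,0,0,0])

```text
time: 9.8
ee_pos: [0.528, -0.1962, 0.2756]
eef_rot: [0.999, 0.033, 0.0, 0.0]
ft_force: [-0.0, -0.2, -1.2]
width: 0.0112
grip_force: 30.0
```

Run:
```python
from h import *
s=cap("side"); t=cap("top"); a=s["image"][85:195,215:345,::-1]; b=t["image"][125:255,365:495,::-1]
r=lambda i:cv2.resize(i,(390,390*i.shape[0]//i.shape[1]),interpolation=cv2.INTER_CUBIC)
a,b=r(a),r(b); a=cv2.copyMakeBorder(a,0,390-a.shape[0],0,0,cv2.BORDER_CONSTANT); cv2.imwrite("pics/h1.png",np.hstack([a,b]))
st=read_state(); p=st["ee_pos"]; print(p,st["ft_force"]); q=p-[0,0,.095]; print(proj(s,q),proj(t,q))
```

```text
[ 0.52795232 -0.19660251  0.27557853] [-0.17726669  0.04894685  0.14371719]
[281.81059126 121.13768859] [437.05472616 189.39270275]
```

View pics/h1.png

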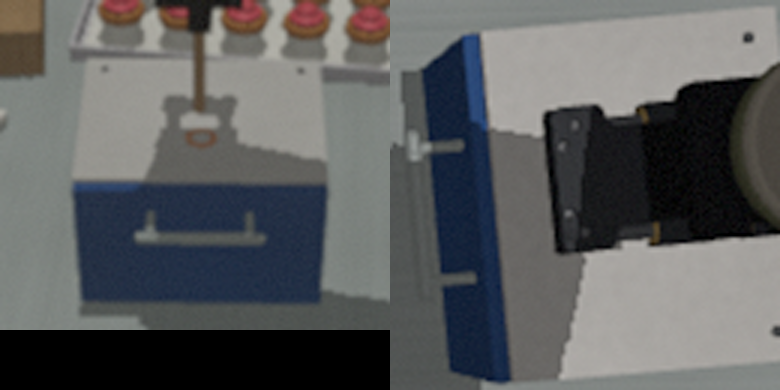

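Side crop: the tip at (200,110) is right above the ring centre at (201,138); in the top view the gripper covers the hole. I'll lower to just above the surface and compare there.

Request:
step_arm([
  [0,0.04,-0.3],
  [0,0,-0.3],
  [0,0,-0.2],
  [0,0,-0.1],
  [0,0,0],
  [0,0,0],
], turn=[0,0,0,0,0,0])

```text
time: 10.5
ee_pos: [0.5278, -0.196, 0.2527]
eef_rot: [0.999, 0.033, 0.0, 0.0]
ft_force: [0.1, -0.2, -0.2]
width: 0.0115
grip_force: 30.0
```

Run:
```python
from h import *
s=cap("side"); save(s,"h2.png",(262,105,302,145),14)
p=read_state()["ee_pos"]; q=p-[0,0,.095]; f=lambda u:((u-[262,105]+.5)*14-.5).round(0)
print(p,"tip",f(proj(s,q)),"under tip at .15",f(proj(s,[q[0],q[1],.15])))
for dx,dy in((.001,0),(0,.001)): print(14*(proj(s,q+[dx,dy,0])-proj(s,q)))
```

```text
[ 0.52781264 -0.19603187  0.2527962 ] tip [285. 325.] under tip at .15 [285. 356.]
[-4.83315978 -0.20749377]
[-0.3615165   2.89032552]
```

View pics/h2.png

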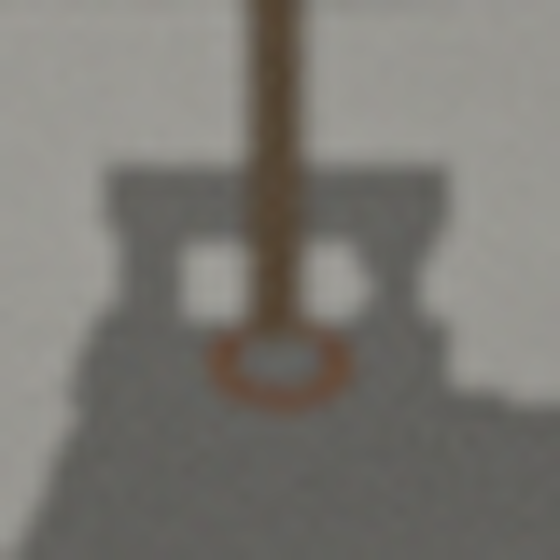

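The ring centre is at about (280,367) in the crop, and the dowel at column 275 ends near row 333. x looks 1 to 1.5 mm too far, and y needs a sharper look.

Run:
```python
from h import *
ss=[cap("side") for _ in range(6)]; s=ss[0]
im=np.mean([c["image"].astype(float) for c in ss],0); zm=np.median([c["z_map"] for c in ss],0)
rb=im[...,0]-im[...,2]
print("rows R-B cols 274..291"); 
for v in range(120,137): print(v,rb[v,274:291].round(0).astype(int).tolist(), im[v,281].round(0).astype(int).tolist())
s["z_map"]=zm
for v in range(112,140,2): print(v,pt(s,281,v).round(4), pt(s,282,v).round(4),pt(s,272,v).round(4))
```

```text
rows R-B cols 274..291
120 [5, 4, 5, 4, 5, 15, 27, 32, 30, 18, 8, 5, 4, 5, 5, 4, 5] [87, 72, 55]
121 [5, 5, 5, 4, 6, 14, 26, 32, 30, 18, 8, 5, 4, 5, 5, 5, 4] [85, 70, 53]
122 [6, 5, 6, 5, 6, 13, 25, 33, 29, 17, 8, 6, 6, 5, 4, 4, 4] [85, 70, 52]
123 [5, 7, 6, 6, 6, 12, 24, 32, 28, 16, 8, 6, 6, 6, 5, 5, 4] [86, 71, 54]
124 [5, 6, 7, 6, 7, 12, 24, 32, 28, 15, 8, 6, 7, 7, 5, 4, 4] [85, 70, 52]
125 [5, 6, 6, 6, 7, 12, 23, 32, 27, 15, 8, 6, 6, 7, 6, 4, 5] [85, 69, 52]
126 [5, 6, 6, 6, 6, 12, 25, 33, 27, 14, 8, 6, 6, 6, 5, 4, 5] [84, 68, 51]
127 [5, 5, 5, 6, 7, 14, 26, 33, 29, 20, 12, 8, 6, 5, 5, 5, 4] [84, 69, 52]
128 [4, 4, 6, 12, 18, 23, 27, 28, 26, 26, 24, 19, 10, 4, 5, 5, 5] [88, 75, 60]
129 [4, 4, 11, 28, 37, 25, 16, 14, 13, 14, 24, 35, 25, 10, 4, 4, 5] [94, 88, 80]
130 [4, 5, 16, 38, 38, 16, 6, 4, 4, 4, 11, 34, 38, 16, 5, 4, 5] [98, 98, 94]
131 [4, 6, 12, 34, 39, 20, 8, 5, 4, 5, 16, 39, 40, 16, 5, 5, 5] [98, 97, 93]
132 [5, 4, 7, 24, 38, 35, 25, 19, 19, 21, 33, 41, 28, 11, 4, 4, 4] [99, 87, 80]
133 [5, 4, 4, 12, 22, 28, 31, 36, 34, 34, 32, 24, 12, 5, 4, 5, 4] [101, 79, 65]
134 [5, 4,
[... 649 characters left out ...]
  -0.1909  0.1817] [ 0.5601 -0.2355  0.1483]
124 [ 0.5297 -0.1887  0.1762] [ 0.5268 -0.1888  0.1763] [ 0.559  -0.2241  0.1492]
126 [ 0.5298 -0.1894  0.1687] [ 0.527  -0.191   0.1677] [ 0.5586 -0.2181  0.1465]
128 [ 0.5299 -0.1902  0.1611] [ 0.527  -0.1905  0.1611] [ 0.5574 -0.2053  0.1486]
130 [ 0.5308 -0.2016  0.1456] [ 0.5278 -0.2007  0.1465] [ 0.5566 -0.1967  0.1479]
132 [ 0.54   -0.3188  0.0509] [ 0.5369 -0.3202  0.05  ] [ 0.5557 -0.1859  0.1487]
134 [ 0.529  -0.1789  0.1483] [ 0.5263 -0.1804  0.1473] [ 0.5551 -0.1789  0.1469]
136 [ 0.5282 -0.1676  0.1497] [ 0.5255 -0.1707  0.1475] [ 0.5538 -0.1652  0.1501]
138 [ 0.5277 -0.1617  0.1471] [ 0.5249 -0.1616  0.1474] [ 0.5532 -0.158   0.1485]
```

Request:
step_arm([
  [-0.05,0.03,0],
  [0,0,-0.1],
  [0,0,-0.1],
  [0,0,-0.08],
  [0,0,-0.04],
  [0,0,-0.04],
  [0,0,0],
], turn=[0,0,0,0,0,0,0])

```text
time: 11.55
ee_pos: [0.5264, -0.1952, 0.2434]
eef_rot: [0.999, 0.033, -0.0, -0.0]
ft_force: [-0.2, -0.1, 0.3]
width: 0.0111
grip_force: 30.0
```

Request:
step_arm([
  [0,0,-0.02],
  [0,0,-0.02],
  [0,0,0],
], turn=[0,0,0])

```text
time: 11.85
ee_pos: [0.5264, -0.1952, 0.2425]
eef_rot: [0.999, 0.033, -0.0, 0.0]
ft_force: [0.6, -0.4, 0.3]
width: 0.0116
grip_force: 30.0
```

Request:
step_arm([
  [0,0,-0.03],
  [0,0,-0.03],
  [0,0,0],
], turn=[0,0,0])

```text
time: 12.15
ee_pos: [0.5264, -0.1952, 0.2409]
eef_rot: [0.999, 0.033, -0.0, 0.0]
ft_force: [0.1, 0.4, 0.5]
width: 0.0114
grip_force: 30.0
```

Request:
step_arm([
  [0,0,-0.03],
  [0,0,-0.03],
  [0,0,0],
], turn=[0,0,0])

```text
time: 12.45
ee_pos: [0.5264, -0.1952, 0.2394]
eef_rot: [0.999, 0.033, -0.0, 0.0]
ft_force: [-0.4, 1.3, -0.3]
width: 0.0111
grip_force: 30.0
```

Request:
step_arm([
  [0,0,-0.04],
  [0,0,-0.04],
  [0,0,-0.04],
  [0,0,0],
], turn=[0,0,0,0])

```text
time: 12.85
ee_pos: [0.5264, -0.1952, 0.2364]
eef_rot: [0.999, 0.033, -0.0, -0.0]
ft_force: [0.4, 1.3, 0.2]
width: 0.0114
grip_force: 30.0
```

Request:
step_arm([
  [0,0,-0.04],
  [0,0,-0.04],
  [0,0,0],
], turn=[0,0,0])

```text
time: 13.15
ee_pos: [0.5264, -0.1952, 0.2344]
eef_rot: [0.999, 0.033, -0.0, 0.0]
ft_force: [0.7, 0.1, -0.8]
width: 0.011
grip_force: 30.0
```

Request:
step_arm([
  [0,0,-0.04],
  [0,0,-0.04],
  [0,0,0],
], turn=[0,0,0])

```text
time: 13.45
ee_pos: [0.5264, -0.1952, 0.2324]
eef_rot: [0.999, 0.033, -0.0, -0.0]
ft_force: [-0.3, 0.5, 0.1]
width: 0.0114
grip_force: 30.0
```

Request:
step_arm([
  [0,0,-0.04],
  [0,0,-0.04],
  [0,0,0],
], turn=[0,0,0])

```text
time: 13.75
ee_pos: [0.5264, -0.1952, 0.2304]
eef_rot: [0.999, 0.033, -0.0, -0.0]
ft_force: [-0.4, -1.6, -0.2]
width: 0.0111
grip_force: 30.0
```

Request:
step_arm([
  [0,0,-0.04],
  [0,0,-0.04],
  [0,0,0],
], turn=[0,0,0])

```text
time: 14.05
ee_pos: [0.5268, -0.1953, 0.2294]
eef_rot: [0.999, 0.033, 0.001, 0.0]
ft_force: [-0.9, 0.2, 7.6]
width: 0.0114
grip_force: 30.0
```

Request:
step_arm([
  [0,0,-0.04],
  [0,0,-0.04],
  [0,0,0],
], turn=[0,0,0])

```text
time: 14.35
ee_pos: [0.5269, -0.1953, 0.2276]
eef_rot: [0.999, 0.033, 0.001, 0.0]
ft_force: [-2.3, 0.7, 7.2]
width: 0.0112
grip_force: 30.0
```

Request:
step_arm([
  [0,0,-0.04],
  [0,0,-0.04],
  [0,0,0],
], turn=[0,0,0])

```text
time: 14.65
ee_pos: [0.5269, -0.1952, 0.2257]
eef_rot: [0.999, 0.033, 0.001, 0.0]
ft_force: [-2.8, 0.7, 8.1]
width: 0.0112
grip_force: 30.0
```

Request:
step_arm([
  [-0.02,0,-0.04],
  [0,0,-0.04],
  [0,0,0],
], turn=[0,0,0])

```text
time: 14.95
ee_pos: [0.5266, -0.1952, 0.2239]
eef_rot: [0.999, 0.033, 0.001, 0.0]
ft_force: [-0.6, 0.2, 9.2]
width: 0.0112
grip_force: 30.0
```

Request:
step_arm([
  [0,0,-0.04],
  [0,0,-0.02],
  [0,0,0],
], turn=[0,0,0])

```text
time: 15.25
ee_pos: [0.5266, -0.1953, 0.2221]
eef_rot: [0.999, 0.033, 0.001, 0.0]
ft_force: [-0.2, -0.0, 6.2]
width: 0.011
grip_force: 30.0
```

Run:
```python
from h import *
print(read_state()["ft_force"])
s=cap("side"); save(s,"d1.png",(215,85,345,225),3)
```

```text
[-0.16291525 -0.03774321  6.24378476]
```

View pics/d1.png

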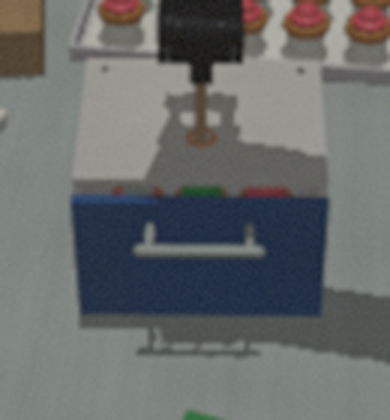

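The drawer is ajar: cupcakes show at crop row 190 and the front has moved forward. I'll hold the latch a little longer, then withdraw the dowel straight up.

Request:
step_arm([
  [0,0,0],
  [0,0,0],
  [0,0,0],
  [0,0,0],
  [0,0,0],
  [0,0,0],
  [0,0,0],
  [0,0,0],
], turn=[0,0,0,0,0,0,0,0])

```text
time: 16.1
ee_pos: [0.5266, -0.1953, 0.2221]
eef_rot: [0.999, 0.033, 0.001, 0.0]
ft_force: [-0.2, 0.4, 6.6]
width: 0.0112
grip_force: 30.0
```

Request:
step_arm([
  [0,0,0.2],
  [0,0,0.4],
  [0,0,0.4],
  [0,0,0.4],
  [0,0,0.6],
  [0,0,0.6],
  [0,0,0.8],
], turn=[0,0,0,0,0,0,0])

```text
time: 16.8
ee_pos: [0.5258, -0.1952, 0.3073]
eef_rot: [0.999, 0.033, -0.0, -0.0]
ft_force: [0.3, 0.6, -0.2]
width: 0.0112
grip_force: 30.0
```

```bash
cat > hd.py <<'E'
from m import *
def handle():
    t=cap("top"); z=np.array([[pt(t,u,v) for u in range(300,400)] for v in range(120,265)])
    im=t["image"][120:265,300:400].astype(int)
    m=(abs(z[:,:,2]-.12)<.012)&(im.min(2)>110)&(im.max(2)-im.min(2)<30)
    n,l,st,ce=cv2.connectedComponentsWithStats(m.astype(np.uint8)); i=1+np.argmax(st[1:,4])
    q=np.argwhere(l==i); P=np.array([onz(t,c+300,r+120,.1235)[:2] for r,c in q])
    e=np.median([P[:,1].max()]); print("n",len(P),"x",P[:,0].min(),P[:,0].max(),"y hist",np.histogram(P[:,1],10))
    s=cap("side"); b=s["image"][150:260,235:330].astype(int)
    return t,s
if __name__=="__main__":
    handle(); st=read_state(); print(st["ee_pos"],st["ft_force"])
E
python3 hd.py
```

```text
n 205 x 0.4627845788197944 0.5764351543519677 y hist (array([ 5,  4,  4,  2,  4,  2, 27, 57, 69, 31]), array([-0.09128903, -0.08814211, -0.0849952 , -0.08184828, -0.07870137,
       -0.07555446, -0.07240754, -0.06926063, -0.06611371, -0.0629668 ,
       -0.05981988]))
[ 0.52711212 -0.19526887  0.30955942] [0.39678012 0.03337748 0.27676661]
```

Request:
step_arm([
  [0,0.6,0],
  [-0.06,1,0],
  [-0.06,1,0],
  [-0.06,1,0],
  [-0.06,1,0],
  [-0.06,1,0],
  [-0.06,1,0],
  [-0.06,1,0],
  [-0.06,1,0],
  [-0.06,1,0],
  [-0.06,1,0],
  [-0.06,1,0],
], turn=[0,0,0,0,0,0,0,0,0,0,0,0])

```text
time: 18.1
ee_pos: [0.5083, 0.0968, 0.3054]
eef_rot: [0.999, 0.033, -0.001, 0.0]
ft_force: [0.8, -0.2, -0.3]
width: 0.011
grip_force: 30.0
```

Request:
step_arm([
  [-0.06,1,0],
  [-0.06,1,0],
  [-0.06,1,0],
  [-0.06,1,0],
  [-0.03,1,-0.5],
  [0,1,-0.8],
  [0,0.68,-0.8],
  [0,0,-0.8],
  [0,0,-0.8],
  [0,0,-0.4],
  [0,0,0],
  [0,0,0],
], turn=[0,0,0,0,0,0,0,0,0,0,0,0])

```text
time: 19.3
ee_pos: [0.5025, 0.2621, 0.2042]
eef_rot: [0.999, 0.033, 0.0, -0.0]
ft_force: [-0.6, 0.2, 0.2]
width: 0.0111
grip_force: 30.0
```

Request:
step_arm([
  [0,0,0],
  [0,0,0],
  [0,0,0],
], turn=[0,0,0])

```text
time: 19.6
ee_pos: [0.5029, 0.2618, 0.2041]
eef_rot: [0.999, 0.033, 0.0, -0.0]
ft_force: [0.3, -0.1, -0.6]
width: 0.0117
grip_force: 30.0
```

Run:
```python
from h import *
s=cap("side"); save(s,"r1.png",(245,225,315,315),6); print(read_state()["ee_pos"],read_state()["ft_force"])
```

```text
[0.50285596 0.26178527 0.20396024] [ 0.08909668  0.55146127 -0.44696476]
```

View pics/r1.png

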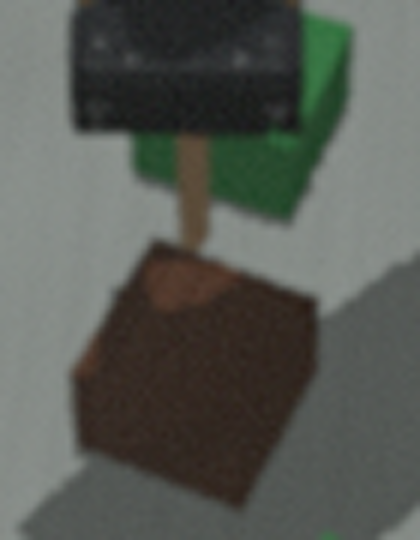

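The dowel hangs almost upright, tip at (195,243), above the stand's shaded top. I'll lower slowly.

Request:
step_arm([
  [0,0,-0.6],
  [0,0,-0.6],
  [0,0,-0.6],
  [0,0,-0.3],
  [0,0,-0.1],
  [0,0,-0.1],
  [0,0,-0.08],
  [0,0,0],
], turn=[0,0,0,0,0,0,0,0])

```text
time: 20.45
ee_pos: [0.5028, 0.2618, 0.1442]
eef_rot: [0.999, 0.033, 0.0, -0.0]
ft_force: [0.8, -1.2, 0.1]
width: 0.0109
grip_force: 30.0
```

Request:
step_arm([
  [0,0,-0.05],
  [0,0,-0.05],
  [0,0,0],
], turn=[0,0,0])

```text
time: 20.75
ee_pos: [0.5027, 0.2617, 0.1415]
eef_rot: [0.999, 0.033, 0.0, 0.0]
ft_force: [0.0, 0.1, -0.2]
width: 0.0113
grip_force: 30.0
```

Tip is about 3.5 mm into the hole with no force, so I'll go on down.

Request:
step_arm([
  [0,0,-0.1],
  [0,0,-0.1],
  [0,0,-0.1],
  [0,0,0],
], turn=[0,0,0,0])

```text
time: 21.15
ee_pos: [0.5025, 0.2616, 0.1336]
eef_rot: [0.999, 0.033, -0.0, 0.0]
ft_force: [-1.1, -0.1, 0.4]
width: 0.011
grip_force: 30.0
```

Request:
step_arm([
  [0,0,-0.2],
  [0,0,-0.2],
  [0,0,-0.2],
  [0,0,-0.2],
  [0,0,0],
], turn=[0,0,0,0,0])

```text
time: 21.65
ee_pos: [0.5023, 0.2615, 0.1132]
eef_rot: [0.999, 0.033, -0.001, 0.0]
ft_force: [-0.3, 0.3, -0.2]
width: 0.0114
grip_force: 30.0
```

Request:
step_arm([
  [0,0,-0.1],
  [0,0,-0.1],
  [0,0,-0.05],
  [0,0,0],
], turn=[0,0,0,0])

```text
time: 22.05
ee_pos: [0.5026, 0.2617, 0.1077]
eef_rot: [0.999, 0.033, -0.0, 0.0]
ft_force: [0.6, -0.3, -0.4]
width: 0.0112
grip_force: 30.0
```

Request:
step_arm([
  [0,0,-0.06],
  [0,0,0],
  [0,0,0],
], turn=[0,0,0])

```text
time: 22.35
ee_pos: [0.5027, 0.2618, 0.1064]
eef_rot: [0.999, 0.033, 0.0, 0.0]
ft_force: [0.3, 0.7, -0.5]
width: 0.011
grip_force: 30.0
```

Request:
step_arm([
  [0,0,0],
  [0,0,0],
  [0,0,0],
  [0,0,0],
  [0,0,0],
  [0,0,0],
  [0,0,0],
  [0,0,0],
], turn=[0,0,0,0,0,0,0,0], grip=0.4)

```text
time: 23.15
ee_pos: [0.5027, 0.2617, 0.1063]
eef_rot: [0.999, 0.033, -0.0, 0.0]
ft_force: [0.1, 1.5, 0.6]
width: 0.052
grip_force: 0.0
```

Request:
step_arm([
  [0,0,0.4],
  [0,0,0.6],
  [0,0,0.8],
  [0,0,1],
  [0,0,1],
  [0,0,1],
  [0,0,1],
  [0,0,0.6],
], turn=[0,0,0,0,0,0,0,0])

```text
time: 23.95
ee_pos: [0.503, 0.2624, 0.2696]
eef_rot: [0.999, 0.033, 0.001, -0.001]
ft_force: [0.1, 0.0, 0.6]
width: 0.0519
grip_force: 0.0
```

Request:
step_arm([
  [0,-0.5,0],
  [0.06,-1,0],
  [0.06,-1,0],
  [0.06,-1,0],
  [0.06,-1,0],
  [0.06,-1,0],
  [0.06,-1,0],
  [0.06,-1,0],
  [0.06,-1,0],
  [0.06,-1,0],
  [0.06,-1,0],
  [0.06,-1,0],
], turn=[0,0,0,0,0,0,0,0,0,0,0,0], grip=0.7)

```text
time: 25.15
ee_pos: [0.5183, -0.0278, 0.2653]
eef_rot: [0.999, 0.032, -0.001, 0.0]
ft_force: [0.7, 0.3, 0.4]
width: 0.0261
grip_force: 0.0
```

Request:
step_arm([
  [0,-1,0],
  [0,-0.6,-0.8],
  [0,0,-1],
  [0,0,-0.6],
  [0,0,0],
  [0,0,0],
], turn=[0,0,0,0,0,0])

```text
time: 25.75
ee_pos: [0.5191, -0.0655, 0.2066]
eef_rot: [0.999, 0.033, -0.0, -0.0]
ft_force: [-0.1, 0.5, 0.7]
width: 0.0257
grip_force: 0.0
```

Run:
```python
from h import *
s=cap("side"); t=cap("top"); a=s["image"][80:220,215:345,::-1]; b=t["image"][125:265,340:470,::-1]
r=lambda i:cv2.resize(i,None,fx=3,fy=3,interpolation=cv2.INTER_CUBIC)
cv2.imwrite("pics/g1.png",np.hstack([r(a),r(b)])); c=t["image"][180:240,180:250,::-1]
p=read_state()["ee_pos"]; print(p)
for n,q in(("tcp",p),("tcp at .118",[p[0],p[1],.118])):
  print(n,(proj(s,q)-[215,80])*3,(proj(t,q)-[340,125])*3)
```

```text
[ 0.51971786 -0.06541514  0.2073715 ]
tcp [198.56450932 186.33697202] [ 99.09938267 208.37430171]
tcp at .118 [198.86424933 263.72534365] [ 74.75946366 216.14349611]
```

View pics/g1.png

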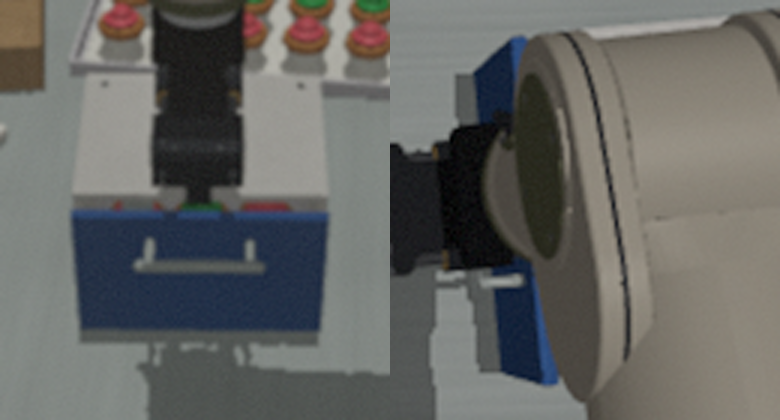

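In the side crop the bar is at (200,266), and the TCP projected to bar height is at (199,264), so they line up. Descending and gripping.

Request:
step_arm([
  [0,0,-0.8],
  [0,0,-0.8],
  [0,0,-0.8],
  [0,0,-0.5],
  [0,0,-0.4],
  [0,0,-0.3],
  [0,0,-0.3],
  [0,0,-0.3],
  [0,0,0],
], turn=[0,0,0,0,0,0,0,0,0])

```text
time: 26.75
ee_pos: [0.5188, -0.0657, 0.1005]
eef_rot: [0.999, 0.033, -0.001, -0.0]
ft_force: [0.1, 0.5, -0.1]
width: 0.0261
grip_force: 0.0
```

Request:
step_arm([
  [0,0,0],
  [0,0,0],
  [0,0,0],
  [0,0,0],
  [0,0,0],
  [0,0,0],
], turn=[0,0,0,0,0,0], grip=1, newtons=20)

```text
time: 27.35
ee_pos: [0.5195, -0.0657, 0.1017]
eef_rot: [0.999, 0.033, 0.0, 0.0]
ft_force: [-0.2, -0.4, 3.8]
width: 0.0101
grip_force: 20.0
```

Request:
step_arm([
  [-0.01,0.2,0],
  [-0.02,0.3,0],
  [-0.02,0.4,0],
  [-0.03,0.4,0],
  [-0.03,0.4,0],
  [-0.03,0.4,0],
  [-0.03,0.4,0],
  [-0.02,0.4,0],
  [-0.02,0.4,0],
  [-0.01,0.2,0],
  [0,0,0],
], turn=[0,0,0,0,0,0,0,0,0,0,0])

```text
time: 28.45
ee_pos: [0.514, 0.0238, 0.1016]
eef_rot: [0.999, 0.034, 0.001, -0.001]
ft_force: [3.3, 1.6, 6.1]
width: 0.0102
grip_force: 20.0
```

Request:
step_arm([
  [0,0.04,0],
  [0,0.04,0],
  [0,0.04,0],
  [0,0,0],
], turn=[0,0,0,0])

```text
time: 28.85
ee_pos: [0.5139, 0.0252, 0.1016]
eef_rot: [0.999, 0.033, 0.0, -0.0]
ft_force: [0.9, -0.6, 7.5]
width: 0.0104
grip_force: 20.0
```

Request:
step_arm([
  [0,0.06,0],
  [0,0.06,0],
  [0,0,0],
], turn=[0,0,0])

```text
time: 29.15
ee_pos: [0.5139, 0.0255, 0.1016]
eef_rot: [0.999, 0.032, -0.0, 0.001]
ft_force: [0.2, -9.0, 9.0]
width: 0.0101
grip_force: 20.0
```

Request:
step_arm([
  [0,0.06,0],
  [0,0.06,0],
  [0,0,0],
], turn=[0,0,0])

```text
time: 29.45
ee_pos: [0.5139, 0.0256, 0.1015]
eef_rot: [1.0, 0.031, -0.0, 0.003]
ft_force: [-0.1, -18.8, 11.5]
width: 0.0104
grip_force: 20.0
```

At the stop: y holds at 0.0256 while the force rises. I'll relax, release and lift.

Request:
step_arm([
  [0,-0.1,0],
  [0,-0.08,0],
  [0,0,0],
], turn=[0,0,0])

```text
time: 29.75
ee_pos: [0.5139, 0.0255, 0.1016]
eef_rot: [0.999, 0.032, 0.0, 0.0]
ft_force: [1.7, -4.7, 8.3]
width: 0.0104
grip_force: 20.0
```

Request:
step_arm([
  [0,0,0],
  [0,0,0],
  [0,0,0],
  [0,0,0],
  [0,0,0],
], turn=[0,0,0,0,0], grip=0.7)

```text
time: 30.25
ee_pos: [0.5134, 0.0265, 0.1011]
eef_rot: [0.999, 0.033, -0.0, -0.0]
ft_force: [-0.5, -0.9, -0.3]
width: 0.0262
grip_force: 0.0
```

Request:
step_arm([
  [0,0,0.3],
  [0,0,0.5],
  [0,0,0.8],
  [0,0,1],
  [0,0,1],
  [0,0,1],
  [0,0,1],
  [0,0,1],
  [0,-0.5,0.5],
  [0,-1,0],
  [0,-1,0],
  [0,-1,0],
], turn=[0,0,0,0,0,0,0,0,0,0,0,0])

```text
time: 31.45
ee_pos: [0.5137, -0.0619, 0.2802]
eef_rot: [0.999, 0.033, 0.001, 0.0]
ft_force: [0.5, 0.2, 0.3]
width: 0.0262
grip_force: 0.0
```

Request:
step_arm([
  [0,-1,0],
  [0,-1,0],
  [0,-1,0],
  [0,-1,0],
  [0,-1,0],
  [0,-1,0],
  [0,-1,0],
  [0,-1,0],
  [0,-0.5,0],
  [0,0,0],
], turn=[0,0,0,0,0,0,0,0,0,0])

```text
time: 32.45
ee_pos: [0.5133, -0.2752, 0.2792]
eef_rot: [0.999, 0.032, 0.0, 0.0]
ft_force: [0.0, 0.2, -0.0]
width: 0.0261
grip_force: 0.0
```

Run:
```python
from h import *
s=cap("side"); t=cap("top"); 
cv2.imwrite("pics/f1.png",np.hstack([s["image"][100:330,200:380,::-1],t["image"][100:330,180:520,::-1]])); print(read_state()["ft_force"])
```

```text
[ 0.19802809 -0.17649441  0.20451367]
```

View pics/f1.png

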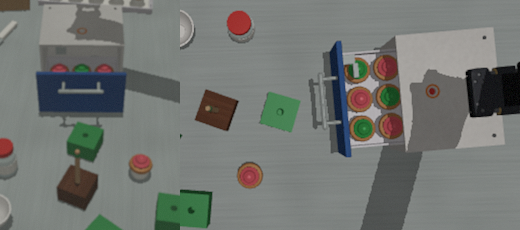

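The drawer is fully open with its six cupcakes showing. The dowel stands upright in the brown block (crop (78,160)), and the cupcake, jar and bowl have not moved.

```bash
python3 -c "
from bench import *
print(close_job())"
```

```text
the job is handed in; nothing more can be done
None
```

The job is handed in after about 33 s of robot time. The dowel pressed the latch at no more than about 9 N in the readings and is back in its stand, the drawer is fully open at its stop, and the cupcake, jar and bowl are where they were.

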